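# Load the surgical-tape stand

## Task

Load the tape stand: thread the wide spool of surgical tape onto its horizontal rod first, then the narrow spool, and push the square wooden end cap fully home on the end of the rod so that the spools stay on. Let go of everything, and leave the other things where they stand, upright and not pushed aside.

Things in the scene. Friction and masses are not known exactly. Their poses are not given: they have to be found in the camera images.
- stand: Fixed tape stand of beech; origin under the middle of its upright, x along the rod towards its free end. Foot 150 mm long (x from -45 to +105 mm), 110 mm wide, 16 mm high; upright 12 mm thick (x), 60 mm wide, 126 mm high; from it a level steel rod stands out, axis 110 mm above the sill.
- rod_root (a point): Where the rod leaves the upright's face, on the rod's axis, 110 mm above the sill. Its x axis points along the rod to the free end, z up. The rod is level, 16 mm in diameter and 128 mm long, its last 10 mm tapering to 8 mm diameter. The upright's top is 16 mm above the rod's axis.
- rod_tip (a point): Free end of the rod, on its axis, 128 mm from rod_root; same axes as rod_root.
- wide_spool_center (a point): Centre of the wide spool: white flanges, beige tape, 64 mm diameter, 54 mm wide, about 95 g, a 24 mm hole right through along its axis, the point's level x. Firm to grip, slightly faceted. It stands on edge in the tray's channel, centre 32 mm above the tray floor. On the rod against the upright its centre is 27 mm from rod_root and hangs 4 mm below the rod's axis.
- narrow_spool_center (a point): Centre of the narrow spool: like the wide one (64 mm diameter, 24 mm hole along the point's level x axis) but 30 mm wide, about 55 g, standing on edge in the same channel, centre 32 mm above the tray floor. On the rod, against the wide spool, its centre is 69 mm from rod_root, 4 mm below the rod's axis.
- end_cap_center (a point): Centre of the beech end cap, 40 x 40 mm square, 60 mm long (x), 60 g, lying on the tray floor, centre 20 mm above it. Mouth in its flat face at x = -30 mm: a round socket 20 mm wide, 40 mm deep, on the x axis; the +30 mm end is slightly domed. Home, the rod's tip meets the socket's bottom: centre 118 mm from rod_root, x along the rod's x, spools with 4 mm end play. Friction alone holds it.
- tray: Fixed cream plastic tray, 340 mm (x) x 460 mm (y), rim 18 mm high, floor 4 mm thick; origin at the centre of its underside. Two moulded ribs along its y make a channel centred at x = +40 mm from y = -100 to +170 mm; ribs 6 mm wide, 42 mm apart, 6 mm above the floor. The spools stand in it.
- pill_dispenser: Bystander, loose, to be left alone: round white twist-dial pill dispenser, 116 mm across, 45 mm high. Origin at the centre of its underside.
- glass_jar: Bystander, loose, to be left alone: clear glass jar with a metal lid and tablets in it, 76 mm across, 102 mm high. Origin at the centre of its underside.
- tablet_tin: Bystander, loose, to be left alone: flat steel tablet tin, 97 x 64 x 21 mm. Origin at the centre of its underside.
- vial_block: Bystander, loose, to be left alone: wooden block 150 x 44 x 40 mm with three amber vials standing in it, 78 mm high in all. Origin at the centre of its underside.
- bell: Bystander, loose, to be left alone: small ceramic bell, 60 mm across, 75 mm high. Origin at the centre of its underside.
- cup: Bystander, loose, to be left alone: white ceramic cup, 68 mm across, 90 mm high, on the sill. Origin at the centre of its underside.
Things that resemble listed ones, but are neither listed nor needed, are in the scene too. Several things have the shape of the stand; the one meant has the colours described above.

How it is judged (in metres and radians):
On the way, in this order (a step that is already met when the one before it is completed fails the run):
1. the wide spool is threaded on the rod, the rod showing past it (x of wide_spool_center in the frame of rod_root between 0.015 and 0.095 m and y of wide_spool_center in the frame of rod_root between -0.009 and 0.009 m and z of wide_spool_center in the frame of rod_root between -0.009 and 0.009 m and angle between the x axis of wide_spool_center and the x axis of rod_root, either way round below 0.2 rad), for 0.2 s.
2. the narrow spool is threaded on the rod after it (x of wide_spool_center in the frame of rod_root between 0.015 and 0.075 m and y of wide_spool_center in the frame of rod_root between -0.009 and 0.009 m and z of wide_spool_center in the frame of rod_root between -0.009 and 0.009 m and angle between the x axis of each of wide_spool_center, narrow_spool_center and the x axis of rod_root, either way round below 0.2 rad and x of narrow_spool_center in the frame of rod_root between 0.055 and 0.115 m and y of narrow_spool_center in the frame of rod_root between -0.009 and 0.009 m and z of narrow_spool_center in the frame of rod_root between -0.009 and 0.009 m), for 0.2 s.
3. the end cap is pushed onto the rod's end (x of end_cap_center in the frame of rod_root between 0.105 and 0.125 m and y of end_cap_center in the frame of rod_root between -0.007 and 0.007 m and z of end_cap_center in the frame of rod_root between -0.007 and 0.007 m and angle between the x axis of end_cap_center and the x axis of rod_root, either way round below 0.2 rad), for 0.2 s.
At the end, for the whole second after the job is handed in: On the rod, at rest: the wide spool next to the upright (centre 22-36 mm along the rod from rod_root), the narrow spool outside it (60-78 mm) and the end cap fully home (112-123 mm); axes within 0.2 rad of the rod's, centres within 8 mm (cap 6 mm) of its axis sideways and in height (x of wide_spool_center in the frame of rod_root between 0.022 and 0.036 m and y of wide_spool_center in the frame of rod_root between -0.008 and 0.008 m and z of wide_spool_center in the frame of rod_root between -0.008 and 0.008 m and angle between the x axis of each of wide_spool_center, narrow_spool_center, end_cap_center and the x axis of rod_root, either way round below 0.2 rad and x of narrow_spool_center in the frame of rod_root between 0.06 and 0.078 m and y of narrow_spool_center in the frame of rod_root between -0.008 and 0.008 m and z of narrow_spool_center in the frame of rod_root between -0.008 and 0.008 m and x of end_cap_center in the frame of rod_root between 0.112 and 0.123 m and y of end_cap_center in the frame of rod_root between -0.006 and 0.006 m and z of end_cap_center in the frame of rod_root between -0.006 and 0.006 m and linear speed of each of wide_spool, narrow_spool, end_cap below 0.03 m/s); the robot touches nothing.
It fails at once if a bystander is pushed aside by more than 30 mm (distance of any of pill_dispenser, glass_jar, tablet_tin, vial_block, bell, cup from where it was at the start of the episode above 0.03 m).
It fails at once if a bystander is tipped over (angle between any of pill_dispenser, glass_jar, tablet_tin, vial_block, bell, cup's own z axis and vertical above 0.5 rad).
It also fails if it takes over 72 s, if anything falls off the work surface, if the arm or the gripper's body presses on something with over 40 N, if the wrist force passes 120 N, or if a joint passes its speed limit or range.

## Robot

A 6-joint arm with a two-finger parallel gripper is mounted at the origin on the work surface. World frame = base frame: x ahead of the robot, y to its left, z up, the work surface at z = 0. Lengths are in mm, angles in rad, forces in N, time in s.
With the tool pointing down it reaches from about 275 to 875 mm from the base axis. Payload 12.5 kg.
Tool frame: the origin (TCP) lies midway between the tips of the shut fingers; the grasp point (between the pads) lies 19 mm behind it; z points along the fingers, y is the line along which they close (so a half turn about z gives the same grasp; the last joint's range is limited). The gripper opens to 85 mm and grips with 20 to 120 N. Pads are 22 mm wide; open, the fingers measure 114 mm over their backs; the gripper's body (76 mm by 85 mm) begins 54 mm behind the grasp point. The pads swing forward as they close: fully open they stand 13 mm farther back than shut.
Start: joints at [1.129, 0.351, 1.652, -0, 1.139, -0.085], TCP at [192.071, 515.357, 231.29] pointing down, gripper open.
Joint ranges: [-2.75, 2.75], [-0.79, 2.1], [0.01, 2.65], [-1.57, 4.71], [0.07, 3.14], [-2.87, 2.87]. Speed limits (rad/s): [2.22, 2.22, 2.79, 3.14, 3.14, 3.14].

## Interface

Orientations are given as a unit quaternion [w, x, y, z].
In Python, from cell import robot, imaging gives the robot as it stands.
- The arm moves only by the tool jog_arm, never from a script. Its arguments are lists of equal length, an entry for each row: "xyz": the shift along the world's x, y, z normalised to -1 to 1, where 1 is 0.3 m, a list of three; "angular": the turn, a rotation vector about the world's x, y, z normalised to -1 to 1, where 1 is 360 degrees, a list of three. In form: {"xyz": [[dx, dy, dz], ...], "angular": [[rx, ry, rz], ...]}. A call has 1 to 8 rows; each row is the pose to reach, as a shift and turn from the pose commanded when the call began, turning the shorter way round; what a row does not reach only later rows make up. A row lasts 1/12 s, in which the tool goes at most 41.7 mm and 7.16 degrees, less where a joint would pass 70% of its speed; a pose out of reach is approached as far as the arm can. A call with a number of a shift or a turn outside -1 to 1 is refused whole. A call with a gripper value outside its range is refused whole. "hand" is the closure, from 0 (fully open) to 1 (shut), set as the call begins (left out, the last holds). The fingers move at their own pace and stop on an object; "squeeze" is the grip in N (left out, the last holds). Time passes only in rows, so rows that repeat a pose let the fingers close. It gives the time, the measured TCP pose, the force, the opening and the grip force at its end, in the units of the state.
- robot.observe(): the state, without advancing time (a new reading comes with each control period).
- imaging.read_camera(name): name is "side" or "top" or "wrist"; returns a dict with "frame" (420x560x3 uint8, red, green, blue), "fovy" (degrees; the focal length in pixels is half the picture's height over the tangent of half this angle, whatever the lens; pixels are square), "cx", "cy" (the principal point, pixels), "k1" (the pictures are not rectified: a ray, as slopes to the right and down, at radius r is drawn at 1 + k1 r^2 times it, then the intrinsics apply), "R" (3x3) and "t" (3): a world point X has camera coordinates R X + t. Camera axes: x right, y down, z forward; pixel columns grow to the right and rows downward; lengths in mm; the calibration is good to about 2 mm. A picture is of the moment at which its call begins. There is no depth.
- robot.job_done(): hands the job in; it is judged then, once.
The state is a dict: "clock": time; "q": joint angles; "qvel": joint speeds; "tau": joint torques, N m; "ee_pos": TCP position; "tcp_rot": TCP orientation; "contact_force": force on the tool from outside, world axes, zero at the start; "torque": the same for the moment, N m; "opening": opening from 0.0 (shut) to 1.0 (fully open); "grip_force": force on a finger pad.
Only numpy, scipy, OpenCV 4.12 (cv2) and the standard library are available. Lean on these libraries where they do the work, as an engineer would, in place of code of your own. Each camera call takes 0.05 s, during which the arm holds its last target. There are 200 camera calls.

## Working session

There is one attempt and no reset: what is moved stays moved. The work goes in short steps, Python scripts to look and compute and a tool call to move; the robot and the scene stay as the last step left them, time stands still between calls to the robot, and variables do not carry over. Pictures are saved under pics/ and viewed, at most 12 in all, crops included, and the job is handed in when it is done.

Besides the shell and the picture viewer there is one more tool, called after "Emit:" as name(argument=value, ...) on one line, values as JSON. jog_arm: Moves the arm, as the interface text tells. Its arguments: {"type":"object","properties":{"xyz":{"type":"array","items":{"type":"array","items":{"type":"number","minimum":-1,"maximum":1}}},"angular":{"type":"array","items":{"type":"array","items":{"type":"number","minimum":-1,"maximum":1}}},"hand":{"type":"number"},"squeeze":{"type":"number"}},"required":["xyz","angular"]}

```bash
ls; mkdir -p pics; cat > h.py <<'E'
import numpy as np, cv2, json
from cell import robot, imaging
def shot(n,save=None):
    c=imaging.read_camera(n)
    if save: cv2.imwrite('pics/'+save,c['frame'][:,:,::-1])
    return c
def K(c):
    f=c['frame'].shape[0]/2/np.tan(np.radians(c['fovy'])/2)
    return np.array([[f,0,c['cx']],[0,f,c['cy']],[0,0,1.]]),np.array([c['k1'],0,0,0.])
def rays(c,uv):
    k,d=K(c); p=cv2.undistortPoints(np.array(uv,float).reshape(-1,1,2),k,d).reshape(-1,2)
    R=np.array(c['R']);t=np.array(c['t'])
    return -R.T@t, np.c_[p,np.ones(len(p))]@R
def onz(c,uv,z):
    o,r=rays(c,uv); return o+r*((z-o[2])/r[:,2])[:,None]
def proj(c,X):
    k,d=K(c); R=np.array(c['R'],float)
    return cv2.projectPoints(np.array(X,float).reshape(-1,1,3),cv2.Rodrigues(R)[0],np.array(c['t'],float),k,d)[0].reshape(-1,2)
def tri(c1,u1,c2,u2):
    o1,r1=rays(c1,u1);o2,r2=rays(c2,u2);out=[]
    for a,b in zip(r1,r2):
        s=np.linalg.lstsq(np.c_[a,-b],o2-o1,rcond=None)[0]
        p,q=o1+a*s[0],o2+b*s[1]; out.append(np.r_[(p+q)/2,np.linalg.norm(p-q)])
    return np.array(out)
E
python3 - <<'E'
from h import *
a=shot('top','top0.png');b=shot('side','side0.png')
np.set_printoptions(precision=3,suppress=True)
for c in(a,b):
    print(c['fovy'],c['cx'],c['cy'],c['k1'],-np.array(c['R']).T@np.array(c['t']));print(np.array(c['R']))
print(robot.observe())
E
```

```text
pics
54.41465365409086 280.83185453470634 213.30931731444184 -0.11274384065725289 [ 407.307  -41.923 1184.481]
[[-0.029 -1.     0.001]
 [-0.991  0.029 -0.134]
 [ 0.134 -0.005 -0.991]]
50.99771394601701 280.32727097933423 214.16409327055518 -0.10422478957603101 [ 367.993 -693.006  844.183]
[[ 0.973 -0.232  0.007]
 [-0.166 -0.719 -0.674]
 [ 0.162  0.655 -0.738]]
{'clock': 0.1, 'q': array([ 1.129,  0.351,  1.652,  0.   ,  1.139, -0.085]), 'qvel': array([-0.001, -0.001, -0.002, -0.   , -0.   , -0.002]), 'tau': array([ -0.001, -50.684, -29.187,  -0.   ,   0.003,   0.   ]), 'ee_pos': array([191.944, 515.114, 230.809]), 'tcp_rot': array([-0.   ,  0.177,  0.984, -0.001]), 'contact_force': array([ 0.04 , -0.579, -0.02 ]), 'torque': array([-0.006, -0.004,  0.006]), 'grip_force': 0.0, 'opening': 1.0012567097362841}
```

View pics/top0.png

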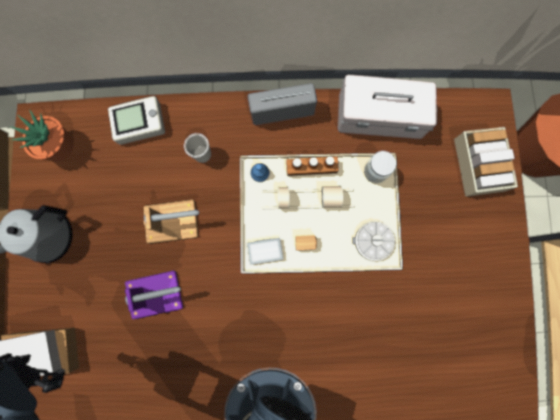

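View pics/side0.png

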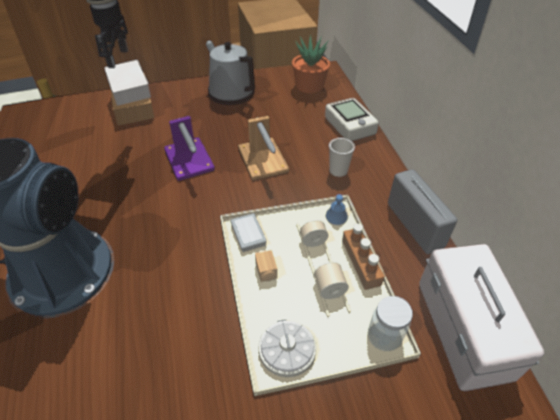

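Top view: the beech stand is at (172,220), with its rod running from about (150,216) to (198,213), free end towards the tray. The only lookalike for it is the purple stand at (155,295). The wide spool is at (332,196), the narrow spool at (284,198) and the end cap at (305,242). Side view: stand (263,155), wide spool (331,280), narrow spool (314,233), cap (266,264). I choose the beech stand and will check it in a close crop.

```bash
python3 - <<'E'
from h import *
a=cv2.imread('pics/top0.png');b=cv2.imread('pics/side0.png')
r=lambda im,x,y,w,h:cv2.resize(im[y:y+h,x:x+w],(400,300),interpolation=cv2.INTER_CUBIC)
out=np.vstack([np.hstack([r(a,135,190,80,60),r(b,225,110,80,60)]),np.hstack([r(a,255,170,100,75),r(b,245,205,120,90)])])
cv2.imwrite('pics/crop0.png',out)
E
```

```text
(no output)
```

View pics/crop0.png

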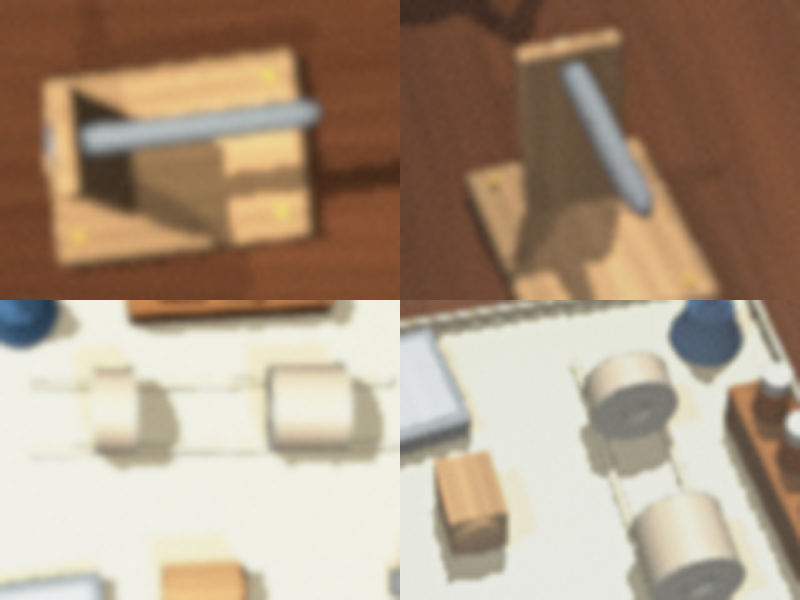

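Crop: the beech stand is confirmed (wood-coloured, steel rod). In top pixels the rod runs from about (152,217.6) to (198.6,212.2), in side pixels from (260,124) to (273.4,151.6). The spools stand in the channel with their axes along the image rows. Which way the cap's mouth faces isn't clear yet.

```bash
python3 - <<'E'
from h import *
np.set_printoptions(precision=1,suppress=True)
a=shot('top');b=shot('side');w=shot('wrist')
print('rod',tri(a,[(152,217.6),(198.6,212.2)],b,[(260,124),(273.4,151.6)]))
print('rod onz110',onz(a,[(152,217.6),(198.6,212.2)],110))
# rod mask: bluish grey in top near line
for c,(x,y,ww,h) in((a,(145,203,60,22)),(b,(252,118,30,40))):
    f=c['frame'][y:y+h,x:x+ww].astype(int); m=(f[...,2]-f[...,0]>5)&(f.sum(2)>250)
    n,l,s,ce=cv2.connectedComponentsWithStats(m.astype(np.uint8)); i=1+s[1:,4].argmax()
    P=np.argwhere(l==i)[:,::-1]+[x,y]; mu=P.mean(0); d=np.linalg.svd(P-mu,full_matrices=False)[2][0]; q=(P-mu)@d
    print('mask',len(P),mu+d*(q.min()-.5),mu+d*(q.max()+.5))
print('wide',onz(a,[(332.5,196.9)],36),'narrow',onz(a,[(284,196.9)],36))
print('rib ends/left,right',onz(a,[(263,191.5),(354,191.5),(263,208.5),(350,209.5)],8))
f=a['frame'].astype(int)
# cap & tray by colour
hsv=cv2.cvtColor(a['frame'],cv2.COLOR_RGB2HSV)
m=cv2.inRange(hsv,(8,90,120),(22,255,255)); m[:,:292]=0;m[:,320:]=0;m[:230]=0;m[255:]=0
c=max(cv2.findContours(m,0,1)[0],key=cv2.contourArea);r=cv2.minAreaRect(c);print('cap',r,onz(a,[r[0]],35),onz(a,cv2.boxPoints(r),44))
m=cv2.inRange(hsv,(15,0,170),(45,60,255)); m[:,:235]=0;m[:,406:]=0;m[:150]=0;m[276:]=0
c=max(cv2.findContours(m,0,1)[0],key=cv2.contourArea);r=cv2.minAreaRect(c);print('tray',r,onz(a,[r[0]],18),onz(a,cv2.boxPoints(r),18))
print(-np.array(w['R']).T@np.array(w['t'])-robot.observe()['ee_pos'],w['R'],w['fovy'])
E
```

```text
rod [[550.7 296.8 114.4   1.6]
 [560.9 170.9 114.9   0.4]]
rod onz110 [[550.4 298.3 110. ]
 [561.4 171.9 110. ]]
mask 83 [195.5 212.1] [151.6 217.7]
mask 95 [258.9 123. ] [273.3 151.4]
wide [[ 605.1 -196.6   36. ]] narrow [[609. -58.  36.]]
rib ends/left,right [[ 631.8    2.6    8. ]
 [ 624.3 -264.6    8. ]
 [ 581.5    3.7    8. ]
 [ 571.2 -249.9    8. ]]
cap ((306.0, 242.5), (13.0, 20.0), 90.0) [[ 477.3 -116.    35. ]] [[ 495.7  -88.1   44. ]
 [ 494.1 -144.1   44. ]
 [ 457.7 -142.7   44. ]
 [ 459.4  -86.9   44. ]]
tray ((320.0397033691406, 212.40541076660156), (116.87046813964844, 160.06942749023438), 88.80650329589844) [[ 563.9 -160.9   18. ]] [[ 739.5   71.2   18. ]
 [ 737.6 -404.4   18. ]
 [ 393.2 -387.9   18. ]
 [ 398.5   69.4   18. ]]
[-70.   26.8 143.4] [[ 0.3  0.9 -0. ]
 [ 0.9 -0.3  0.3]
 [ 0.3 -0.1 -1. ]] 63.03880740201051
```

Emit:
jog_arm(xyz=[[0.8,-0.76,0.06],[0.8,-0.76,0.06],[0.8,-0.76,0.06],[0.8,-0.76,0.06],[0.8,-0.76,0.06],[0.8,-0.76,0.06],[0.8,-0.76,0.06],[0.8,-0.76,0.06]], angular=[[0,0,-0.15],[0,0,-0.15],[0,0,-0.15],[0,0,-0.15],[0,0,-0.15],[0,0,-0.15],[0,0,-0.15],[0,0,-0.15]], hand=0)

```text
clock: 0.92
ee_pos: [433.3, 285.5, 249.5]
tcp_rot: [0.0, 0.608, 0.794, 0.0]
contact_force: [0.7, -0.1, 0.2]
opening: 1.0
grip_force: 0.0
```

Emit:
jog_arm(xyz=[[0.42,-0.385,0.0],[0.42,-0.385,0.0],[0.42,-0.385,0.0],[0.42,-0.385,0.0],[0.42,-0.385,0.0],[0.42,-0.385,0.0]], angular=[[0,0,-0.0375],[0,0,-0.0375],[0,0,-0.0375],[0,0,-0.0375],[0,0,-0.0375],[0,0,-0.0375]])

```text
clock: 1.42
ee_pos: [559.2, 170.1, 248.7]
tcp_rot: [-0.0, 0.695, 0.719, -0.0]
contact_force: [0.3, 0.2, 0.1]
opening: 1.0
grip_force: 0.0
```

```bash
python3 - <<'E'
from h import *
np.set_printoptions(precision=1,suppress=True)
w=shot('wrist','w1.png'); np.save('pics/w1.npy',w,allow_pickle=True)
print(proj(w,[[550.7,297,112],[561,171,112]]),robot.observe()['ee_pos'])
E
```

```text
[[268.9  27.9]
 [277.  192. ]] [558.1 171.4 248.8]
```

View pics/w1.png

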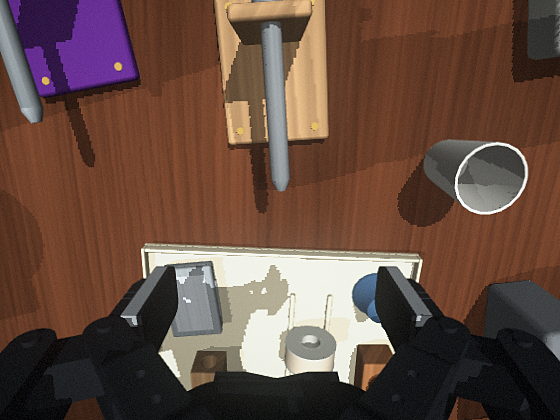

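Wrist view: the beech rod runs from about (270,22) to its tip at (281,190). The cap at (211,360) shows its dark socket towards +y, facing the stand, so it does not need flipping. The narrow spool is at (310,350) and the cup at (475,180).

Emit:
jog_arm(xyz=[[0.153,-0.97,-0.163],[0.153,-0.97,-0.163],[0.153,-0.97,-0.163],[0.153,-0.97,-0.163],[0.153,-0.97,-0.163],[0.153,-0.97,-0.163],[0.153,-0.97,-0.163],[0.153,-0.97,-0.163]], angular=[[0,0,0],[0,0,0],[0,0,0],[0,0,0],[0,0,0],[0,0,0],[0,0,0],[0,0,0]])

```text
clock: 2.13
ee_pos: [603.6, -122.7, 199.3]
tcp_rot: [-0.0, 0.695, 0.719, -0.001]
contact_force: [0.6, -0.5, -0.3]
opening: 1.001
grip_force: 0.0
```

```bash
python3 - <<'E'
from h import *
np.set_printoptions(precision=1,suppress=True)
w1=np.load('pics/w1.npy',allow_pickle=True).item()
f=w1['frame'].astype(int); m=(f[...,2]-f[...,0]>3); m[:,:245]=0;m[:,300:]=0;m[:15]=0;m[200:]=0
n,l,s,ce=cv2.connectedComponentsWithStats(m.astype(np.uint8)); i=1+s[1:,4].argmax()
l=l==i; print(s[i])
for r in range(25,195,20):
    c=np.flatnonzero(l[r]); 
    if len(c): print(r,c.min(),c.max(),end=' | ')
tip=np.argwhere(l).max(0)[0]; cc=np.flatnonzero(l[tip-1]).mean(); print('tip',tip,cc)
a=shot('top');print(tri(w1,[(cc,tip)],a,[(198.6,212.2)]), onz(w1,[(cc,tip)],110))
w=shot('wrist','w2.png'); np.save('pics/w2.npy',w,allow_pickle=True)
print(proj(w,[[605,-196.6,36],[609,-58,36],[477,-116,24]]),robot.observe()['ee_pos'])
E
```

```text
[ 262   24   27  167 2876]
25 269 275 | 45 262 281 | 65 264 282 | 85 265 283 | 105 266 284 | 125 268 285 | 145 271 287 | 165 271 288 | 185 275 286 | tip 190 281.0
[[563.1 172.1 107.4   2.7]] [[564.4 172.4 110. ]]
[[274.  259.5]
 [283.7 114.8]
 [142.4 172.6]] [ 603.5 -119.2  199.9]
```

View pics/w2.png

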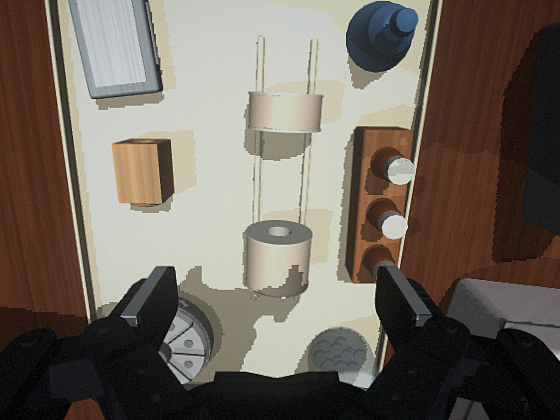

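Wrist view: the wide spool's hole is at (280,231), its silhouette spans columns 246–312, and its far rim is near row 293. The narrow spool's edges are at columns 248–322, rows 90–132. The cap spans columns 113–172, rows 139–207. The vial block's near edge is at column 352–360.

```bash
python3 - <<'E'
from h import *
np.set_printoptions(precision=1,suppress=True)
w=np.load('pics/w2.npy',allow_pickle=True).item()
print('hole(y+27)',onz(w,[(280,231)],36))
print('edges',onz(w,[(246,240),(312,240),(246,280),(311,280)],36))
print('top line far/near rim z68',onz(w,[(279,222),(278,262)],68))
print('vial z40',onz(w,[(360,128),(352,283),(378,283)],40))
print('narrow',onz(w,[(248,100),(322,100)],36), onz(w,[(286,91),(286,122)],68))
print('cap top z44',onz(w,[(113,143),(170,139),(172,193),(117,200)],44))
print('pill z45',onz(w,[(215,340)],45),'jar',onz(w,[(308,350)],102))
print('ribs z10',onz(w,[(264,60),(255,220),(313,60),(302,220)],10))
E
```

```text
hole(y+27) [[ 609.8 -166.2   36. ]]
edges [[ 577.2 -176.7   36. ]
 [ 641.2 -174.5   36. ]
 [ 577.5 -220.4   36. ]
 [ 643.  -218.2   36. ]]
top line far/near rim z68 [[ 607.9 -145.4   68. ]
 [ 608.4 -183.2   68. ]]
vial z40 [[ 675.6  -66.6   40. ]
 [ 683.7 -218.    40. ]
 [ 709.8 -217.2   40. ]]
narrow [[577.9 -46.7  36. ]
 [641.4 -44.5  36. ]] [[609.3 -39.   68. ]
 [610.3 -62.1  68. ]]
cap top z44 [[ 461.1  -86.1   44. ]
 [ 511.3  -81.1   44. ]
 [ 510.4 -129.6   44. ]
 [ 459.3 -137.9   44. ]]
pill z45 [[ 546.3 -287.2   45. ]] jar [[ 636.1 -248.3  102. ]]
ribs z10 [[ 589.9  -11.6   10. ]
 [ 584.2 -165.2   10. ]
 [ 634.1  -10.    10. ]
 [ 632.7 -163.6   10. ]]
```

Emit:
jog_arm(xyz=[[0.013,-0.12,-0.05],[0.013,-0.247,-0.1],[0.013,-0.247,-0.23],[0.013,-0.247,-0.36],[0.013,-0.247,-0.49],[0.013,-0.247,-0.58],[0.013,-0.247,-0.626],[0.013,-0.247,-0.626]], angular=[[0,0,0],[0,0,0],[0,0,0],[0,0,0],[0,0,0],[0,0,0],[0,0,0],[0,0,0]], hand=0.08)

```text
clock: 2.9
ee_pos: [606.7, -190.6, 10.3]
tcp_rot: [-0.002, 0.694, 0.72, -0.001]
contact_force: [-0.4, -0.1, -0.2]
opening: 0.921
grip_force: 0.0
```

Emit:
jog_arm(xyz=[[0,0,0],[0,0,0],[0,0,0],[0,0,0],[0,0,0],[0,0,0]], angular=[[0,0,0],[0,0,0],[0,0,0],[0,0,0],[0,0,0],[0,0,0]], hand=1, squeeze=40)

```text
clock: 3.4
ee_pos: [609.0, -193.3, 14.6]
tcp_rot: [0.001, 0.694, 0.72, 0.001]
contact_force: [-1.0, 3.2, 7.9]
opening: 0.742
grip_force: 44.6
```

Emit:
jog_arm(xyz=[[0,0,0.1],[0,0,0.2],[0,0.05,0.3],[-0.02,0.18,0.33],[-0.04,0.31,0.33],[-0.06,0.44,0.33],[-0.08,0.57,0.33],[-0.1,0.7,0.33]], angular=[[0,0,0],[0,0,0],[0,0,0],[0,0,0],[0,0,0],[0,0,0],[0,0,0.005],[0,0,0.009]])

```text
clock: 4.07
ee_pos: [577.5, 18.3, 112.6]
tcp_rot: [0.001, 0.673, 0.739, 0.0]
contact_force: [1.6, 0.3, -1.6]
opening: 0.737
grip_force: 45.1
```

Emit:
jog_arm(xyz=[[-0.02,0.1,0],[-0.04,0.2,-0.03],[-0.04,0.29,-0.08],[-0.04,0.29,-0.08],[-0.04,0.29,-0.08],[-0.04,0.29,-0.08]], angular=[[0,0,0],[0,0,0],[0,0,0],[0,0,0],[0,0,0],[0,0,0]])

```text
clock: 4.57
ee_pos: [566.2, 103.4, 88.3]
tcp_rot: [0.0, 0.674, 0.739, 0.0]
contact_force: [0.8, 0.7, -1.0]
opening: 0.738
grip_force: 45.0
```

```bash
python3 - <<'E'
from h import *
np.set_printoptions(precision=2,suppress=True)
w=shot('wrist');s=shot('side');t=shot('top')
for n,c in(('w3',w),('s3',s),('t3',t)): np.save(f'pics/{n}.npy',c,allow_pickle=True)
pw,ps,pt=[proj(c,[[562,172,110]])[0].astype(int) for c in(w,s,t)]
print(pw,ps,pt)
r=lambda c,x,y,ww,hh:cv2.resize(c['frame'][y:y+hh,x:x+ww],(400,300),interpolation=cv2.INTER_CUBIC)
out=np.vstack([np.hstack([r(w,80,120,400,300),r(w,200,100,160,120)]),np.hstack([r(s,230,110,100,75),r(t,145,180,100,75)])])
cv2.imwrite('pics/c3.png',out[:,:,::-1]);print(robot.observe())
E
```

```text
[279 121] [273 152] [198 211]
{'clock': 4.7167, 'q': array([ 0.1 ,  0.58,  1.7 , -0.  ,  0.87,  0.01]), 'qvel': array([ 0.,  0.,  0.,  0., -0., -0.]), 'tau': array([  0.42, -58.21, -23.93,   0.01,   0.  ,  -0.01]), 'ee_pos': array([566.35, 102.79,  88.26]), 'tcp_rot': array([0.  , 0.67, 0.74, 0.  ]), 'contact_force': array([-0.58, -0.64, -1.83]), 'torque': array([ 0.05, -0.02, -0.01]), 'grip_force': 44.98011810188473, 'opening': 0.7403110133122804}
```

View pics/c3.png

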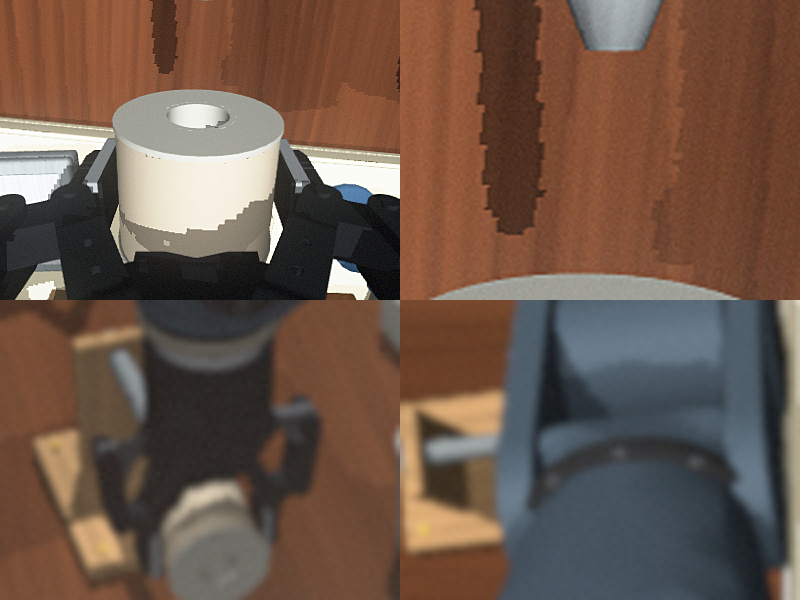

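Crop: the rod tip is at wrist pixel (286,120) and the held spool's hole centre at (278,237). I'll work out the sideways offset from these two.

```bash
python3 - <<'E'
from h import *
np.set_printoptions(precision=2,suppress=True)
w=np.load('pics/w3.npy',allow_pickle=True).item();s=np.load('pics/s3.npy',allow_pickle=True).item()
print(w['cx'],w['cy'],-np.array(w['R']).T@w['t'])
print('tip,hole z110',onz(w,[(286,120),(278,237)],110))
print('edges rod',onz(w,[(270,103),(301,103)],110))
f=w['frame'].astype(int);row=f[102,255:320];print((row[:,2]-row[:,0]>0).astype(int))
print('spool rim L,R',onz(w,[(193,250),(364,250)],110))
# side: held spool outer (-y) face hole
print('side tip', proj(s,[[563,172,110]]),'hole outer face pixel pred',proj(s,[[568.6,76,109.6]]),proj(s,[[568.6,76,109.6+32]]))
E
```

```text
276.07810828425835 205.45229888304274 [560.12 179.15 231.69]
tip,hole z110 [[564.34 172.62 110.  ]
 [565.7  128.94 110.  ]]
edges rod [[558.33 177.75 110.  ]
 [568.87 178.73 110.  ]]
[0 0 0 0 0 0 0 0 0 0 0 0 0 1 1 1 1 1 1 1 1 1 1 1 1 1 1 1 1 1 1 1 1 1 1 1 1
 1 1 1 1 1 1 1 1 1 1 1 1 0 0 0 0 0 0 0 0 0 0 0 0 0 0 0 0]
spool rim L,R [[533.33 120.45 110.  ]
 [599.53 126.56 110.  ]]
side tip [[274.04 152.7 ]] hole outer face pixel pred [[284.98 177.  ]] [[285.18 167.19]]
```

Emit:
jog_arm(xyz=[[0.008,0,0.005],[0.003,0.06,0.005],[-0.002,0.12,0.005],[-0.007,0.18,0.005],[-0.012,0.24,0.005],[-0.012,0.24,0.005],[-0.012,0.24,0.005]], angular=[[0,0,0],[0,0,0],[0,0,0],[0,0,0],[0,0,0],[0,0,0],[0,0,0]])

```text
clock: 5.3
ee_pos: [562.5, 175.8, 89.3]
tcp_rot: [0.0, 0.673, 0.739, 0.0]
contact_force: [-0.2, -0.6, -1.7]
opening: 0.74
grip_force: 45.0
```

```bash
python3 - <<'E'
from h import *
w=shot('wrist','w4.png');np.save('pics/w4.npy',w,allow_pickle=True)
print(robot.observe()['ee_pos'],robot.observe()['contact_force'],robot.observe()['torque'])
E
```

```text
[562.52930736 175.26680041  89.28351366] [ 0.50824374  0.17676721 -1.56060661] [0.0330743  0.01181685 0.05027526]
```

View pics/w4.png

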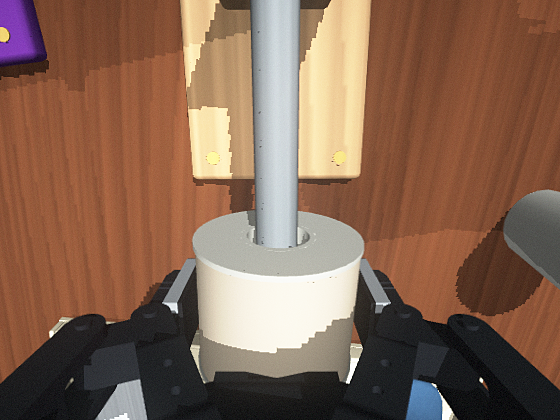

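Wrist view: the rod enters the hole well centred, with the hole at columns 247–310 and the rod at 257–298.

Emit:
jog_arm(xyz=[[-0.005,0.06,0],[-0.011,0.12,0],[-0.016,0.18,0],[-0.02,0.235,0],[-0.024,0.28,0],[-0.027,0.31,0],[-0.028,0.325,0],[-0.028,0.325,0]], angular=[[0,0,0],[0,0,0],[0,0,0],[0,0,0],[0,0,0],[0,0,0],[0,0,0],[0,0,0]])

```text
clock: 6.02
ee_pos: [554.2, 272.9, 89.1]
tcp_rot: [0.0, 0.673, 0.739, -0.0]
contact_force: [-1.0, -0.5, -0.8]
opening: 0.742
grip_force: 43.8
```

Emit:
jog_arm(xyz=[[0,0,-0.01],[0,0,-0.01],[0,0,-0.01],[0,0,-0.01],[0,0,-0.01]], angular=[[0,0,0],[0,0,0],[0,0,0],[0,0,0],[0,0,0]], hand=0)

```text
clock: 6.43
ee_pos: [554.0, 273.1, 86.2]
tcp_rot: [0.0, 0.674, 0.739, 0.0]
contact_force: [-0.3, -0.2, -0.1]
opening: 1.003
grip_force: 0.0
```

Emit:
jog_arm(xyz=[[0,0,0.08],[0,0,0.2],[0,0,0.33],[0.02,-0.08,0.4],[0.04,-0.2,0.4],[0.06,-0.33,0.4],[0.08,-0.46,0.4],[0.1,-0.59,0.4]], angular=[[0,0,0],[0,0,0],[0,0,0],[0,0,0],[0,0,0],[0,0,0],[0,0,0],[0,0,-0.009]])

```text
clock: 7.1
ee_pos: [583.8, 94.5, 206.5]
tcp_rot: [0.0, 0.694, 0.72, 0.0]
contact_force: [0.8, -0.9, 0.0]
opening: 1.0
grip_force: 0.0
```

```bash
python3 - <<'E'
from h import *
np.set_printoptions(precision=2,suppress=True)
w=shot('wrist');t=shot('top');s=shot('side')
for n,c in(('w5',w),('s5',s),('t5',t)): np.save(f'pics/{n}.npy',c,allow_pickle=True)
r=lambda c,x,y,ww,hh:cv2.resize(c['frame'][y:y+hh,x:x+ww],(400,300),interpolation=cv2.INTER_CUBIC)
out=np.vstack([np.hstack([r(w,120,0,320,240),r(w,120,180,320,240)]),np.hstack([r(s,230,100,80,60),r(t,140,185,80,60)])])
cv2.imwrite('pics/c5.png',out[:,:,::-1]);print(robot.observe()['ee_pos'])
print(proj(w,[[610,-57,36],[610,-42,36],[563,172.5,110]]))
E
```

```text
[584.19  93.88 206.25]
[[293.92 321.49]
 [294.67 309.53]
 [247.49  95.21]]
```

View pics/c5.png

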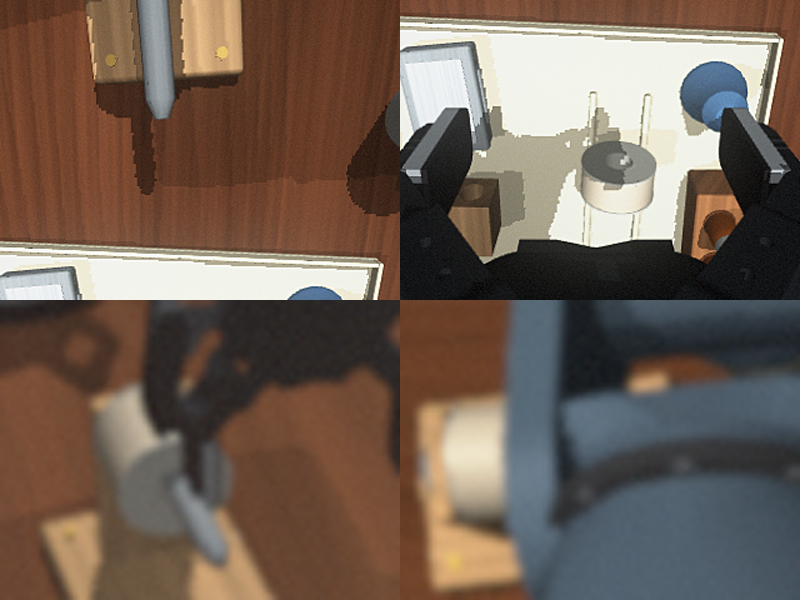

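Crops: the wide spool hangs on the rod against the upright. The narrow spool's hole is at wrist pixel (297,308), which puts its centre at about x 611, y -55.5.

Emit:
jog_arm(xyz=[[0.02,-0.13,0],[0.04,-0.26,0],[0.07,-0.39,-0.03],[0.088,-0.498,-0.1],[0.088,-0.498,-0.2],[0.088,-0.498,-0.33],[0.088,-0.498,-0.4],[0.088,-0.498,-0.4]], angular=[[0,0,0],[0,0,0],[0,0,0],[0,0,0],[0,0,0],[0,0,0],[0,0,0],[0,0,0]], hand=0.08)

```text
clock: 7.92
ee_pos: [607.7, -51.8, 81.4]
tcp_rot: [-0.003, 0.694, 0.72, -0.002]
contact_force: [0.6, 0.4, -0.9]
opening: 0.917
grip_force: 0.0
```

Emit:
jog_arm(xyz=[[0,0,-0.1],[0,0,-0.2],[0,0,-0.243],[0,0,-0.243],[0,0,-0.243]], angular=[[0,0,0],[0,0,0],[0,0,0],[0,0,0],[0,0,0]])

```text
clock: 8.33
ee_pos: [610.9, -52.7, 14.4]
tcp_rot: [0.0, 0.694, 0.72, 0.0]
contact_force: [1.0, 0.3, 1.3]
opening: 0.922
grip_force: 0.0
```

Emit:
jog_arm(xyz=[[0,-0.009,0],[0,-0.009,0],[0,-0.009,0]], angular=[[0,0,0],[0,0,0],[0,0,0]])

```text
clock: 8.58
ee_pos: [611.1, -56.1, 14.7]
tcp_rot: [0.001, 0.694, 0.72, 0.001]
contact_force: [1.1, 0.7, 0.2]
opening: 0.92
grip_force: 0.0
```

Emit:
jog_arm(xyz=[[0,0,0],[0,0,0],[0,0,0],[0,0,0],[0,0,0],[0,0,0]], angular=[[0,0,0],[0,0,0],[0,0,0],[0,0,0],[0,0,0],[0,0,0]], hand=1, squeeze=40)

```text
clock: 9.08
ee_pos: [610.6, -56.0, 14.2]
tcp_rot: [0.0, 0.694, 0.72, 0.0]
contact_force: [-3.0, -0.0, 8.0]
opening: 0.74
grip_force: 42.6
```

Emit:
jog_arm(xyz=[[0,0,0.1],[0,0,0.2],[-0.02,0.08,0.26],[-0.05,0.2,0.26],[-0.09,0.33,0.26],[-0.12,0.46,0.255],[-0.144,0.58,0.25],[-0.144,0.58,0.25]], angular=[[0,0,0],[0,0,0],[0,0,0],[0,0,0],[0,0,0.004],[0,0,0.009],[0,0,0.009],[0,0,0.009]])

```text
clock: 9.75
ee_pos: [565.4, 123.3, 88.3]
tcp_rot: [-0.001, 0.672, 0.74, 0.0]
contact_force: [-0.0, -0.0, -0.6]
opening: 0.738
grip_force: 45.1
```

Emit:
jog_arm(xyz=[[0,0,0],[0,0,0],[0,0,0]], angular=[[0,0,0],[0,0,0],[0,0,0]])

```text
clock: 10.0
ee_pos: [567.4, 117.1, 88.3]
tcp_rot: [0.0, 0.674, 0.739, 0.0]
contact_force: [0.6, -0.3, 0.3]
opening: 0.742
grip_force: 45.1
```

```bash
python3 - <<'E'
from h import *
np.set_printoptions(precision=2,suppress=True)
w=shot('wrist','w6.png');np.save('pics/w6.npy',w,allow_pickle=True)
print(robot.observe()['ee_pos'])
# hole edges of held spool & rod: darkness profile
print(proj(w,[[564,172.5,110],[567,133,110]]))
E
```

```text
[567.44 117.05  88.27]
[[277.62 159.21]
 [275.9  259.78]]
```

View pics/w6.png

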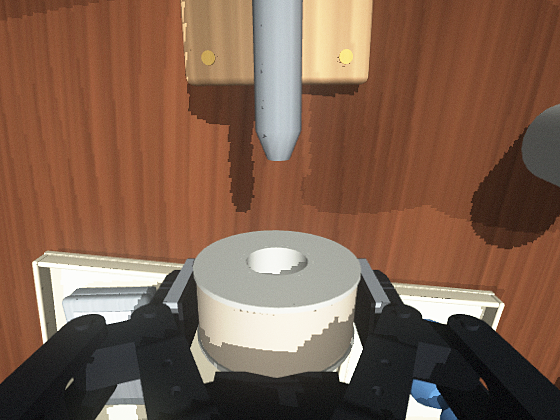

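Wrist view: the tip is at (279,158) and the narrow spool's hole at (276,261), lined up to about 1 mm.

Emit:
jog_arm(xyz=[[-0.004,0.06,0.003],[-0.009,0.12,0.003],[-0.014,0.17,0.003],[-0.019,0.22,0.003],[-0.024,0.28,0.003],[-0.029,0.34,0.003],[-0.032,0.373,0.003],[-0.032,0.373,0.003]], angular=[[0,0,0],[0,0,0],[0,0,0],[0,0,0],[0,0,0],[0,0,0],[0,0,0],[0,0,0]])

```text
clock: 10.72
ee_pos: [558.4, 230.0, 89.3]
tcp_rot: [0.001, 0.674, 0.739, 0.0]
contact_force: [0.2, -1.0, -0.3]
opening: 0.744
grip_force: 44.8
```

Emit:
jog_arm(xyz=[[0,0,-0.01],[0,0,-0.01],[0,0,-0.01]], angular=[[0,0,0],[0,0,0],[0,0,0]])

```text
clock: 10.97
ee_pos: [557.4, 229.3, 85.7]
tcp_rot: [-0.0, 0.674, 0.739, -0.0]
contact_force: [0.5, -0.2, -0.9]
opening: 0.738
grip_force: 44.8
```

Emit:
jog_arm(xyz=[[0,0,0],[0,0,0],[0,0,0]], angular=[[0,0,0],[0,0,0],[0,0,0]], hand=0)

```text
clock: 11.22
ee_pos: [557.6, 229.9, 86.2]
tcp_rot: [0.0, 0.674, 0.739, 0.0]
contact_force: [-0.5, -0.3, -0.4]
opening: 0.998
grip_force: 0.0
```

Emit:
jog_arm(xyz=[[0,0,0.09],[0,0,0.2],[0,-0.02,0.33],[-0.03,-0.14,0.38],[-0.07,-0.27,0.38],[-0.11,-0.39,0.38],[-0.15,-0.51,0.38],[-0.18,-0.63,0.38]], angular=[[0,0,0],[0,0,0],[0,0,0],[0,0,0],[0,0,0],[0,0,0],[0,0,0],[0,0,0]])

```text
clock: 11.88
ee_pos: [502.3, 39.6, 200.4]
tcp_rot: [0.0, 0.674, 0.739, 0.0]
contact_force: [0.9, -0.2, -0.2]
opening: 1.001
grip_force: 0.0
```

Emit:
jog_arm(xyz=[[-0.04,-0.13,0],[-0.08,-0.27,0],[-0.08,-0.27,0],[-0.08,-0.27,0],[-0.08,-0.27,0]], angular=[[0,0,-0.009],[0,0,-0.009],[0,0,-0.009],[0,0,-0.009],[0,0,-0.009]])

```text
clock: 12.3
ee_pos: [479.6, -39.8, 200.3]
tcp_rot: [0.0, 0.695, 0.719, 0.0]
contact_force: [-0.1, 1.3, -0.9]
opening: 0.998
grip_force: 0.0
```

```bash
python3 - <<'E'
from h import *
np.set_printoptions(precision=2,suppress=True)
w=shot('wrist');t=shot('top');s=shot('side')
for n,c in(('w7',w),('s7',s),('t7',t)): np.save(f'pics/{n}.npy',c,allow_pickle=True)
p=proj(w,[[477,-86,24],[477,-116,44]]);print(p)
r=lambda c,x,y,ww,hh:cv2.resize(c['frame'][y:y+hh,x:x+ww],(400,300),interpolation=cv2.INTER_CUBIC)
x,y=(p[0]-[80,60]).astype(int); y=min(max(y,0),300);x=max(x,0);print(x,y)
out=np.vstack([np.hstack([r(w,x,y,160,120),r(w,0,0,560,420)]),np.hstack([r(s,230,100,80,60),r(t,140,185,80,60)])])
cv2.imwrite('pics/c7.png',out[:,:,::-1]);print(robot.observe()['ee_pos'],robot.observe()['clock'])
E
```

```text
[[270.51 227.23]
 [269.27 263.58]]
190 167
[479.75 -38.84 200.02] 12.45
```

View pics/c7.png

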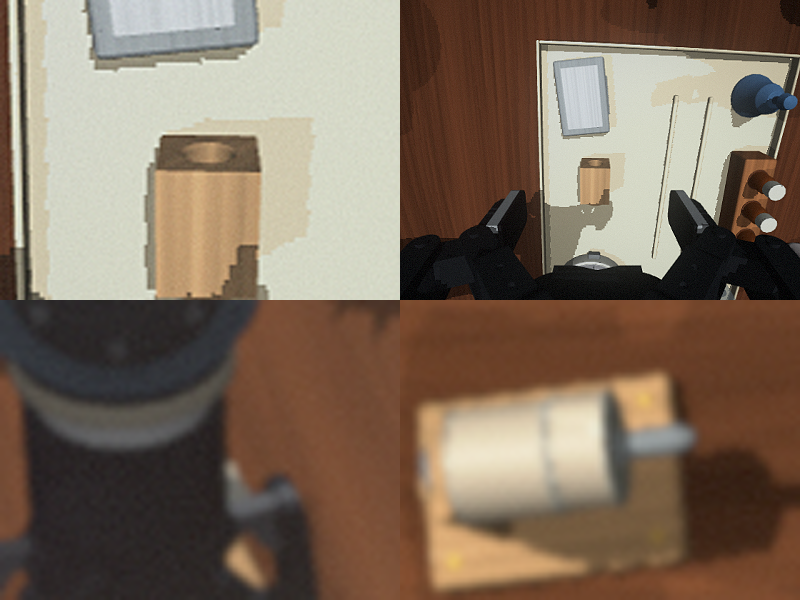

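Top crop: both spools sit on the rod side by side, with the rod showing past them. In the wrist view the cap's mouth centre is at (273,228) and its face's top edge runs from (252,235) to (294,235).

```bash
python3 - <<'E'
from h import *
np.set_printoptions(precision=2,suppress=True)
w=np.load('pics/w7.npy',allow_pickle=True).item();t=np.load('pics/t7.npy',allow_pickle=True).item()
print('mouth',onz(w,[(273.2,228.2)],24))
print('top edges z44',onz(w,[(252,235),(294,235),(248.8,286),(293.2,286)],44))
# spool edges on rod in top view (z~106+): upright side, joint, outer end, rod tip
print(onz(t,[(140+442/5-80,185+(460-300)/5),(140+(548-400)/5,185+32),(140+(620-400)/5,185+29),(140+(692-400)/5,185+27)],110))
E
```

```text
mouth [[479.71 -86.94  24.  ]]
top edges z44 [[ 459.87  -86.79   44.  ]
 [ 499.41  -85.4    44.  ]
 [ 457.45 -141.32   44.  ]
 [ 501.41 -139.77   44.  ]]
[[552.35 308.17 110.  ]
 [550.71 250.24 110.  ]
 [557.69 211.26 110.  ]
 [561.95 172.43 110.  ]]
```

Emit:
jog_arm(xyz=[[0,-0.13,0],[0,-0.255,-0.05],[0,-0.255,-0.18],[0,-0.255,-0.31],[0,-0.255,-0.44],[0,-0.255,-0.55],[0,-0.255,-0.62],[0,-0.255,-0.643]], angular=[[0,0,0],[0,0,0],[0,0,0],[0,0,0],[0,0,0],[0,0,0],[0,0,0],[0,0,0]], hand=0.2)

```text
clock: 13.12
ee_pos: [478.1, -114.9, 4.1]
tcp_rot: [-0.002, 0.694, 0.72, -0.001]
contact_force: [-0.4, 0.2, 0.1]
opening: 0.797
grip_force: 0.0
```

Emit:
jog_arm(xyz=[[0,0,0],[0,0,0],[0,0,0]], angular=[[0,0,0],[0,0,0],[0,0,0]])

```text
clock: 13.37
ee_pos: [480.5, -116.4, 8.6]
tcp_rot: [0.001, 0.694, 0.72, 0.001]
contact_force: [1.0, -0.2, -0.0]
opening: 0.8
grip_force: 0.0
```

Emit:
jog_arm(xyz=[[0,0,0],[0,0,0],[0,0,0],[0,0,0],[0,0,0],[0,0,0],[0,0,0]], angular=[[0,0,0],[0,0,0],[0,0,0],[0,0,0],[0,0,0],[0,0,0],[0,0,0]], hand=1, squeeze=60)

```text
clock: 13.95
ee_pos: [480.1, -116.6, 8.4]
tcp_rot: [0.001, 0.694, 0.72, 0.0]
contact_force: [-2.4, 1.9, 9.1]
opening: 0.46
grip_force: 60.9
```

Emit:
jog_arm(xyz=[[0,0,0.1],[0,0.02,0.22],[0.04,0.12,0.29],[0.08,0.24,0.29],[0.13,0.36,0.29],[0.18,0.48,0.287],[0.23,0.6,0.287],[0.28,0.72,0.287]], angular=[[0,0,0],[0,0,0],[0,0,0],[0,0,0],[0,0,0],[0,0,0.004],[0,0,0.009],[0,0,0.009]])

```text
clock: 14.62
ee_pos: [563.9, 101.5, 93.9]
tcp_rot: [0.0, 0.673, 0.74, 0.0]
contact_force: [1.5, -0.3, -1.2]
opening: 0.462
grip_force: 60.7
```

Emit:
jog_arm(xyz=[[0.011,0.06,0],[0.011,0.06,0],[0.011,0.06,0],[0.011,0.06,0],[0.011,0.06,0]], angular=[[0,0,0],[0,0,0],[0,0,0],[0,0,0],[0,0,0]])

```text
clock: 15.03
ee_pos: [566.6, 116.5, 93.5]
tcp_rot: [0.0, 0.674, 0.739, -0.0]
contact_force: [0.2, 0.1, -0.3]
opening: 0.463
grip_force: 60.7
```

```bash
python3 - <<'E'
from h import *
np.set_printoptions(precision=2,suppress=True)
w=shot('wrist');s=shot('side')
for n,c in(('w8',w),('s8',s)): np.save(f'pics/{n}.npy',c,allow_pickle=True)
r=lambda c,x,y,ww,hh,W=400,H=300:cv2.resize(c['frame'][y:y+hh,x:x+ww],(W,H),interpolation=cv2.INTER_CUBIC)
out=np.hstack([r(w,190,90,180,270,400,600),r(s,230,110,80,120,400,600)])
cv2.imwrite('pics/c8.png',out[:,:,::-1]);print(robot.observe()['ee_pos'],robot.observe()['clock'])
print(proj(w,[[564,172.5,110],[567,147,110]]))
E
```

```text
[566.68 116.55  93.44] 15.1333
[[280.   155.37]
 [281.45 220.48]]
```

View pics/c8.png

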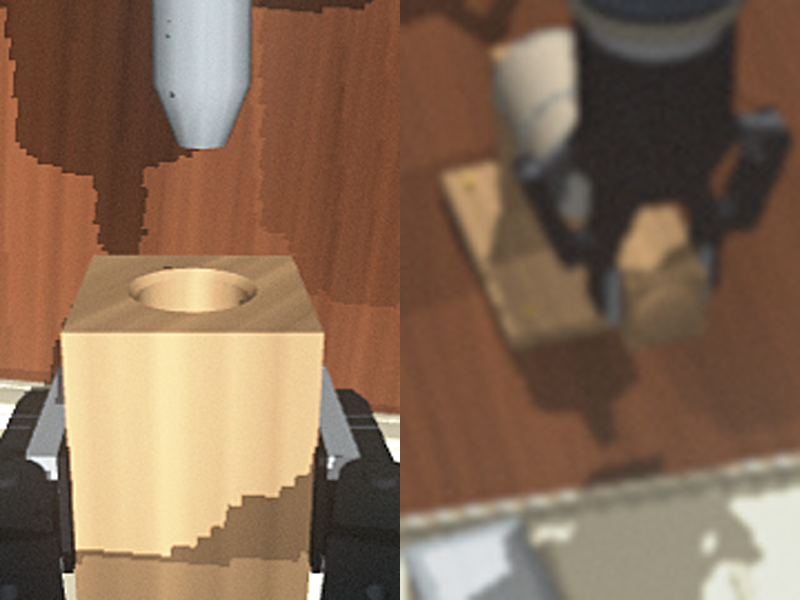

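```bash
python3 - <<'E'
from h import *
np.set_printoptions(precision=2,suppress=True)
w=np.load('pics/w8.npy',allow_pickle=True).item()
f=lambda u,v:(u/2.222+190,v/2.222+90)
p=onz(w,[f(203,148),f(193,290)],110);print(p, 'need dx',p[0,0]+.085*(p[0,1]-p[1,1])-p[1,0])
# mouth face plane y=const: height of hole centre and top edge, bottom edge
o,r=rays(w,[f(193,290),f(193,332),f(193,256)])
print(o+r*((146.6-o[1])/r[:,1])[:,None])
o,r=rays(w,[f(203,148)]);print(o,r)
g=w['frame'].astype(int)
for row in (95,110,122):
    c=np.flatnonzero(g[row,230:330,2]-g[row,230:330,0]>0)+230; q=onz(w,[(c.min()-.5,row),(c.max()+.5,row)],110);print(row,c.min(),c.max(),q)
E
```

```text
[[564.55 172.09 110.  ]
 [565.2  146.82 110.  ]] need dx 1.4917766970694402
[[565.22 146.6  109.38]
 [565.18 146.6  128.48]
 [565.27 146.6   88.95]]
[560.69 192.25 236.87] [[ 0.03 -0.16 -1.  ]]
95 258 302 [[554.05 193.11 110.  ]
 [569.9  194.56 110.  ]]
110 259 302 [[554.8  188.02 110.  ]
 [570.48 189.46 110.  ]]
122 259 301 [[555.12 183.83 110.  ]
 [570.59 185.26 110.  ]]
```

Crop: the tip is at (281,157) and the socket at (277,220.5). The socket needs about +1.2 mm in x, and its height agrees.

Emit:
jog_arm(xyz=[[0.004,0,0.002],[0.001,0.04,0.002],[-0.001,0.075,0.002],[-0.004,0.11,0.002],[-0.007,0.14,0.002],[-0.007,0.14,0.002],[-0.007,0.14,0.002]], angular=[[0,0,0],[0,0,0],[0,0,0],[0,0,0],[0,0,0],[0,0,0],[0,0,0]])

```text
clock: 15.72
ee_pos: [564.4, 160.3, 93.8]
tcp_rot: [-0.0, 0.673, 0.74, -0.0]
contact_force: [-0.0, -0.1, -0.6]
opening: 0.457
grip_force: 60.7
```

Emit:
jog_arm(xyz=[[-0.002,0.025,0],[-0.004,0.045,0],[-0.005,0.06,0],[-0.006,0.07,0],[-0.006,0.073,0],[-0.006,0.073,0]], angular=[[0,0,0],[0,0,0],[0,0,0],[0,0,0],[0,0,0],[0,0,0]])

```text
clock: 16.22
ee_pos: [562.8, 181.7, 93.9]
tcp_rot: [-0.0, 0.674, 0.739, -0.0]
contact_force: [0.7, -0.5, -0.3]
opening: 0.46
grip_force: 60.7
```

Emit:
jog_arm(xyz=[[0,0.004,0],[-0.001,0.008,0],[-0.001,0.008,0],[-0.001,0.008,0]], angular=[[0,0,0],[0,0,0],[0,0,0],[0,0,0]])

```text
clock: 16.55
ee_pos: [562.9, 182.2, 93.8]
tcp_rot: [0.001, 0.674, 0.739, -0.001]
contact_force: [0.9, -10.5, -0.2]
opening: 0.46
grip_force: 60.7
```

Emit:
jog_arm(xyz=[[0,-0.002,-0.005],[0,-0.002,-0.007],[0,-0.002,-0.007],[0,-0.002,-0.007]], angular=[[0,0,0],[0,0,0],[0,0,0],[0,0,0]])

```text
clock: 16.88
ee_pos: [563.0, 182.1, 92.5]
tcp_rot: [0.001, 0.674, 0.739, -0.0]
contact_force: [-1.0, -8.1, 6.6]
opening: 0.458
grip_force: 61.8
```

Emit:
jog_arm(xyz=[[0,0,0],[0,0,0],[0,0,0],[0,0,0],[0,0,0]], angular=[[0,0,0],[0,0,0],[0,0,0],[0,0,0],[0,0,0]], hand=0.2)

```text
clock: 17.3
ee_pos: [562.5, 183.3, 91.7]
tcp_rot: [-0.0, 0.674, 0.739, -0.0]
contact_force: [-0.3, -0.3, 0.6]
opening: 0.802
grip_force: 0.0
```

Emit:
jog_arm(xyz=[[0,0,0.07],[0,0,0.17],[0,0,0.3],[-0.1,-0.05,0.4],[-0.2,-0.1,0.45],[-0.35,-0.1,0.5],[-0.48,-0.1,0.5],[-0.6,-0.1,0.5]], angular=[[0,0,0],[0,0,0],[0,0,0],[0,0,0],[0,0,0],[0,0,0],[0,0,0],[0,0,0]])

```text
clock: 17.97
ee_pos: [380.9, 153.0, 242.4]
tcp_rot: [0.0, 0.674, 0.739, 0.001]
contact_force: [0.3, 0.9, 0.9]
opening: 0.798
grip_force: 0.0
```

```bash
python3 - <<'E'
from h import *
w=shot('wrist');s=shot('side');t=shot('top')
r=lambda c,x,y,ww,hh,W=400,H=300:cv2.resize(c['frame'][y:y+hh,x:x+ww],(W,H),interpolation=cv2.INTER_CUBIC)
out=np.vstack([np.hstack([r(t,140,185,80,60),r(s,230,110,80,60)]),np.hstack([r(t,0,0,560,420),r(s,0,0,560,420)])])
cv2.imwrite('pics/c9.png',out[:,:,::-1]);print(robot.observe()['ee_pos'],robot.observe()['clock'])
np.save('pics/t9.npy',t,allow_pickle=True)
E
```

```text
[380.82640997 153.3300582  242.24327565] 18.1167
```

View pics/c9.png

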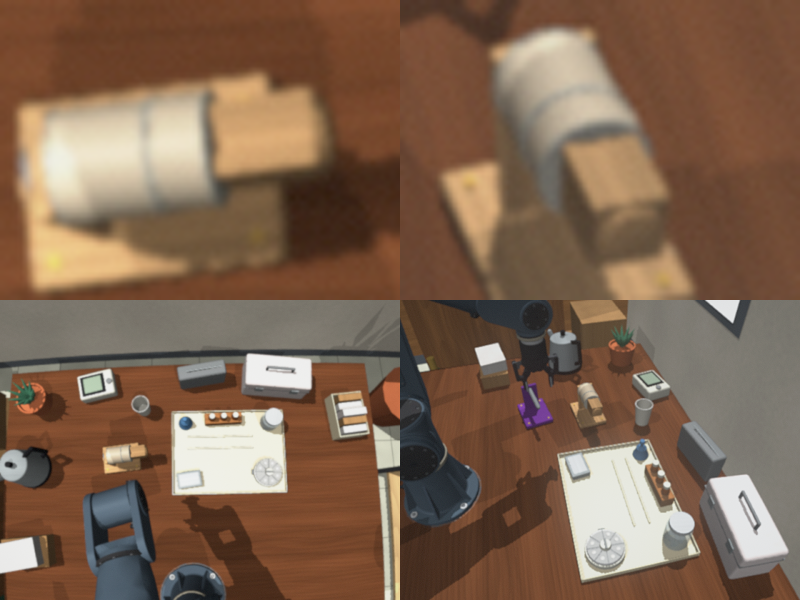

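The last view shows both spools on the rod, the cap home against them, the arm clear and the bystanders where they were.

```bash
python3 -c "
from cell import robot
print(robot.job_done())"
```

```text
the job is handed in; nothing more can be done
None
```

I loaded the wide spool, then the narrow spool, and pushed the end cap on until it met the rod's tip. The gripper is clear, nothing else was moved, and I handed the job in at about 18 s; no verdict was returned.

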